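Draw back the nail follower of a bench frame joiner for reloading

ROBOT

A 6-joint arm with a two-finger parallel gripper is mounted at the origin on the work surface. World frame = base frame: x ahead of the robot, y to its left, z up, the work surface at z = 0. Lengths are in m, angles in rad, forces in N, time in s.
With the tool pointing down it reaches from about 0.325 to 0.9 m from the base axis. Payload 6.1 kg.
Tool frame: the origin (TCP) lies midway between the tips of the shut fingers; the grasp point (between the pads) lies 19 mm behind it; z points along the fingers, y is the line along which they close (so a half turn about z gives the same grasp; the last joint's range is limited). The gripper opens to 85 mm and grips with 20 to 120 N. Pads are 22 mm wide; open, the fingers measure 114 mm over their backs; the gripper's body (76 mm by 85 mm) begins 54 mm behind the grasp point. The pads swing forward as they close: fully open they stand 13 mm farther back than shut.
Start: joints at [-1.418, 0.22, 1.526, -0, 1.395, -0.126], TCP at [0.172, -0.601, 0.231] pointing down, gripper open.
Joint ranges: [-2.98, 2.98], [-0.91, 2.08], [0.09, 2.57], [-1.24, 4.39], [0.2, 2.65], [-2.68, 2.68]. Speed limits (rad/s): [2.57, 2.57, 3.01, 3.14, 3.14, 3.14].

INTERFACE

Orientations are given as [roll, pitch, yaw] about the fixed x, y, z axes, in that order (R = Rz(yaw) Ry(pitch) Rx(roll)).
In Python, from plant import manip, kin, eyes, finder, monitor gives the robot as it stands. Calls block until the motion is done:
- manip.movep(position, orientation): joint-space move of the TCP to a pose.
- manip.move_l(position, feed=0.15, rotation=None, max_force=None): straight line of the TCP; rotation=None keeps the orientation; feed is the mean speed in m/s. With max_force (N) it stops when the force on the tool has changed by that much, and returns True; else False.
- manip.set_joints(angles): joint-space move.
- manip.gripper_to(opening, f_grip=None): finger opening in m; f_grip is the grip in N (None keeps the last); returns when the fingers have stopped.
- manip.hold(seconds).
- kin.inverse_kinematics(position, orientation): joint angles nearest the present ones, or None.
- eyes.get_image(name): name is "scene" or "top" or "wrist"; returns (picture, depth): 480x640x3 uint8, red, green, blue; 480x640 float32, m along the optical axis (not along the pixel's ray), 0 where there is no reading.
- eyes.get_calibration(name): a dict with "intrinsics" (3x3 intrinsics, pixels), "dist_coeffs" ([k1, k2, p1, p2, k3] as OpenCV has them; the pictures are not rectified), "world_from_camera" (4x4, takes a point from camera to world coordinates). Camera axes: x right, y down, z forward; pixel columns grow to the right and rows downward; lengths in m; the calibration is good to about 2 mm. A picture is of the moment at which its call begins: read the wrist's pose just before it. get_calibration takes no time and is no camera call; for the wrist camera it gives the pose at the moment of the call.
A pose or a line that the arm cannot do raises manip.Unreachable and nothing moves.
- manip.job_done(): hands the job in; it is judged then, once.
Trained networks look in the newest picture that a camera, given by its name, has taken for a name from the list of things; names that differ only in an ending like _2 or _b are one class to them, and where a whole thing is asked for, a point or a joint stands for the part that bears it (a point fixed in the world has none). Each returns a list of dicts, best first, with "confidence" (0 to 1); they miss things now and then, are a little off and sometimes report something else, mostly with a low value. They report only what shows in the picture. A call takes as long as a camera call.
- finder.silhouettes(target, camera): "region" (480x640 bool, what is visible of it) and "uv" ([column, row] in pixels, amid what is visible of it).
Readings, each from a call of its own:
- monitor.read_time_s(): time.
- monitor.read_q(): joint angles.
- monitor.read_joint_velocities(): joint speeds.
- monitor.read_joint_torque(): joint torques, N m.
- monitor.read_eef_pos(): TCP position.
- monitor.read_tcp_rot(): TCP orientation.
- monitor.read_ft_force(): force on the tool from outside, world axes, zero at the start.
- monitor.read_torque(): the same for the moment, N m.
- monitor.read_opening(): finger opening in m.
- monitor.read_grasp_force(): force on a finger pad.
Only numpy, scipy, OpenCV 4.12 (cv2) and the standard library are available. Lean on these libraries where they do the work, as an engineer would, in place of code of your own. Each camera call takes 0.05 s, during which the arm holds its last target. There are 200 camera calls.

TASK

The hand-lever frame joiner on the bench has run out of V-nails. Clear its driver by pulling the hand lever down through its full stroke and easing it back up to rest slowly, never letting it fly; then push the sprung follower of the nail channel back past the click of its catch, on to the end of its travel, and finish with the gripper still holding it back there against its spring, clear of the catch (which is only there in case a hand slips), so that a workmate can drop in a new strip. Do not let the follower shoot back, and leave the other things on the bench where they lie.

Things in the scene. Friction and masses are not known exactly. Their poses are not given: they have to be found in the camera images.
- joiner: Bench frame joiner (hand-lever V-nailer) screwed to the bench: grey cast base 250 x 140 x 40 mm, steel table up to 50 mm with a 90-degree aluminium fence up to 76 mm high, C-shaped head at the rear. Origin on the bench, 5 mm in front of the base's middle. Its x points from the operator's front to the rear column, y to the machine's left, z up. All (x, y, z) below are in mm in this frame.
- clamp_head (a point): Top of the head arm above the clamp ram, at (0, 0, 165). The arm is 44 mm wide, x -30 to 90, z 127 to 165; the column behind it, 60 x 54 mm, x 55 to 115; the pivot cheeks 64 mm wide over all, x 51 to 89, up to z 229.
- lever_pivot (a point): Middle of the lever's pivot pin, fixed in the joiner at (70, 0, 215); the lever turns about the joiner's y axis here.
- lever (a joint): Hand lever, rad: 0 at rest (up), 0.62 fully down at its stop. A return spring pushes it up: holding it takes about 5 N at the grip near rest and about 13 N at the bottom. Let go, it flies up. The clamp ram comes down with it; nothing is under the ram.
- lever_grip (a point): Middle of the lever's black grip: a round bar, diameter 26 mm, 104 mm long (end collars 30 mm), pointing at the operator (joiner -x), 190 mm from the pivot. At lever value q it is at x = 70 - 190 cos(0.35 - q), y = 0, z = 215 + 190 sin(0.35 - q): (-108, 0, 280) at rest, rising 0.35 rad towards the operator; (-113, 0, 164) fully down, then dropping 0.27 rad.
- follower (a joint): Follower of the nail channel, m: 0 home (next to the machine), 0.100 fully back at its end stop; moves along the joiner's -y. Its spring pushes it home with about 5 N at 0, 11 N fully back; 2 to 4 N more are felt while its pin pushes the catch aside, from about 0.066 on. The catch clicks in behind it at about 0.084; let go after that, it rests on the catch at about 0.082.
- thumb_plate (a point): Upright steel thumb plate of the follower, by which it is pushed: 24 mm along the joiner's x, 8 mm thick along y, top edge 100 mm above the bench; this point is in its middle, 85 mm up: (-30, -125, 85) at home, (-30, -225, 85) fully back. Within 50 mm of it all is lower than 47 mm, but for its pin (x -16 to -8, 53 mm high) and the catch.
- channel_end (a point): Top of the grey end block (44 x 14 mm, 46 mm high) that closes the nail channel, at (-30, -284, 46). The channel, a steel U 36 mm wide and 38 mm high, lies along the joiner's y at x = -30 and runs out of its right side to here; the follower's coil spring lies in it.
- catch (a joint): Spring catch (pawl), rad: a dark steel finger on the rear side of the channel, x -13 to 10, y -203 to -163, top at z 52, its pivot screw at 56. 0 dropped in, about 0.16 while the follower's pin pushes it aside, 0 again once the pin has passed (the click).
- nail_carton: Cardboard carton 70 x 115 x 32 mm lying behind the nail channel; to be left alone.
- nail_strip: Loose steel strip of V-nails 9 x 90 x 10 mm lying in front of the nail channel; to be left alone.
- frame_corner: Dark wooden frame corner, L of 150 mm legs, 28 mm wide, 23 mm high, lying left of the joiner; origin at its outer corner; to be left alone.
- pencil: Pencil, 8 x 180 mm, lying left of the joiner's front; to be left alone.
- award: Clear acrylic slab on a black base, 50 x 110 x 132 mm high, standing on the right side of the bench; to be left alone.
- glue: White glue bottle, 54 mm in diameter, 150 mm high, left of the joiner's front; to be left alone.

How it is judged:
By the outcome, as a careful person would: the job done as asked, in the order asked, and still so for the second after the job is handed in, while the arm keeps its last pose, push and grip.
It also fails if it takes over 54 s, if anything falls off the work surface, if the arm or the gripper's body presses on something with over 40 N, if the wrist force passes 120 N, or if a joint passes its speed limit or range.

## Working session

There is one attempt and no reset: what is moved stays moved. The work goes in short steps, each a Python script; the robot and the scene stay as the last script left them, time stands still between calls to the robot, and variables do not carry over. Pictures are saved under pics/ and viewed, at most 10 in all, crops included, and the job is handed in when it is done.

```bash
ls; mkdir -p pics
python3 - <<'E'
from plant import manip, kin, eyes, finder, monitor
import cv2,numpy as np
for n in ("scene","top"):
    im,d=eyes.get_image(n); cv2.imwrite(f"pics/{n}0.png",im[:,:,::-1])
    c=eyes.get_calibration(n); print(n,c["intrinsics"].round(1).tolist(),np.round(c["world_from_camera"],3).tolist(),np.round(c["dist_coeffs"],3))
    for t in ("joiner","lever_grip","thumb_plate","channel_end","clamp_head","award","glue"):
        print(t,[(round(r["confidence"],2),np.round(r["uv"]).tolist(),int(r["region"].sum())) for r in finder.silhouettes(t,n)[:2]])
print(monitor.read_time_s())
E
```

```text
pics
plant.py
scene [[466.1, 0.0, 323.2], [0.0, 466.1, 241.1], [0.0, 0.0, 1.0]] [[0.103, 0.618, -0.78, 1.457], [0.995, -0.058, 0.085, -0.064], [0.007, -0.784, -0.62, 0.85], [0.0, 0.0, 0.0, 1.0]] [-0.025  0.     0.     0.     0.   ]
joiner [(0.76, [382.0, 276.0], 7956)]
lever_grip [(0.67, [387.0, 194.0], 876)]
thumb_plate [(0.5, [334.0, 272.0], 169)]
channel_end [(0.69, [384.0, 277.0], 8112)]
clamp_head [(0.71, [384.0, 272.0], 7954)]
award [(0.74, [381.0, 276.0], 7832)]
glue []
top [[459.6, 0.0, 322.8], [0.0, 459.6, 239.9], [0.0, 0.0, 1.0]] [[-0.022, -0.993, 0.115, 0.482], [-1.0, 0.022, -0.002, 0.014], [-0.0, -0.115, -0.993, 1.231], [0.0, 0.0, 0.0, 1.0]] [-0.004  0.     0.     0.     0.   ]
joiner [(0.6, [260.0, 254.0], 7177)]
lever_grip [(0.64, [242.0, 280.0], 1132)]
thumb_plate [(0.7, [258.0, 256.0], 7175), (0.4, [243.0, 280.0], 1285)]
channel_end [(0.81, [261.0, 254.0], 7424)]
clamp_head [(0.62, [259.0, 256.0], 7482), (0.41, [325.0, 284.0], 123)]
award [(0.85, [485.0, 274.0], 1067)]
glue [(0.88, [171.0, 323.0], 606)]
0.8
```

View pics/scene0.png

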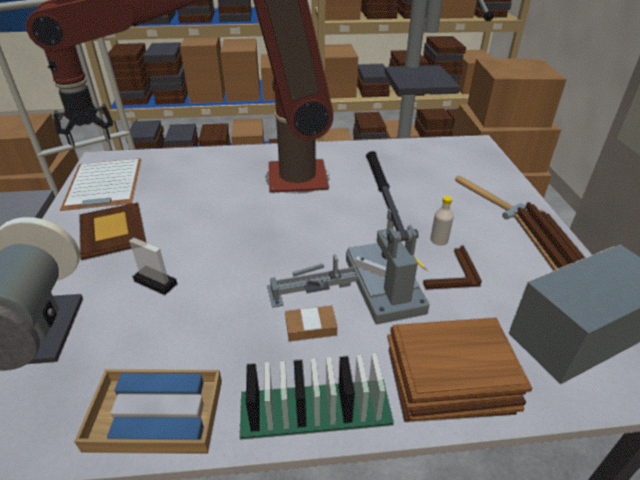

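View pics/top0.png

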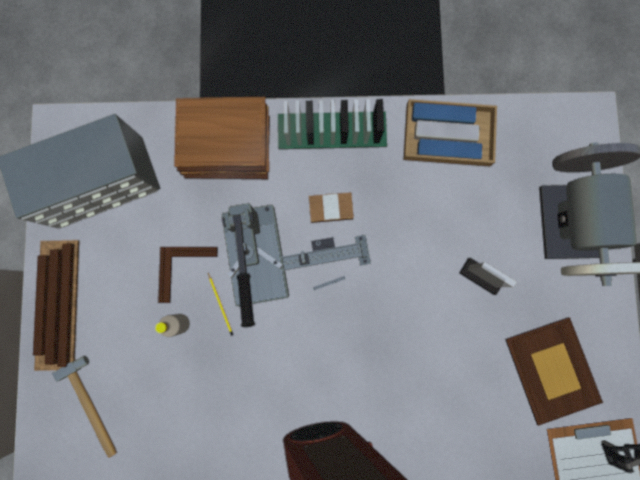

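The scene picture shows the joiner at (385,270), its grip at (378,170), and the channel running to its end block at (275,290), with the thumb plate near (336,265). In the top picture the grip is at (247,300), the channel runs (285,262)→(363,249), and the thing at (322,243) is probably the catch or thumb plate. Next I'll fit the joiner pose to the depth clouds from both cameras.

```bash
cat > h.py <<'E'
from plant import manip, kin, eyes, finder, monitor
import cv2,numpy as np
from scipy.optimize import least_squares
def cloud(n,save=None):
    c=eyes.get_calibration(n); im,d=eyes.get_image(n)
    if save: cv2.imwrite(save,im[:,:,::-1])
    v,u=np.nonzero(d>0); z=d[v,u]
    p=cv2.undistortPoints(np.c_[u,v].astype(float)[:,None],np.array(c["intrinsics"]),np.array(c["dist_coeffs"]))[:,0]
    T=np.array(c["world_from_camera"])
    return np.c_[p*z[:,None],z]@T[:3,:3].T+T[:3,3], np.c_[u,v]
# boxes in joiner frame, mm: lo, hi
B=np.array([[[-120,-70,0],[130,70,40]],[[-30,-22,127],[90,22,165]],[[55,-27,40],[115,27,165]],[[51,-32,165],[89,32,229]],
 [[-48,-284,0],[-12,-70,38]],[[-52,-291,0],[-8,-277,46]],[[-42,-129,40],[-18,-121,100]]],float)/1e3
def toj(P,x): 
    c,s=np.cos(x[2]),np.sin(x[2]); D=P-[x[0],x[1],0]
    return np.c_[D[:,0]*c+D[:,1]*s,-D[:,0]*s+D[:,1]*c,P[:,2]]
def tow(p,x):
    c,s=np.cos(x[2]),np.sin(x[2]); p=np.asarray(p)/1e3
    return np.array([x[0]+c*p[0]-s*p[1],x[1]+s*p[0]+c*p[1],p[2]])
def sd(p):
    q=np.abs(p[:,None]-B.mean(1))-(B[:,1]-B[:,0])/2
    s=np.linalg.norm(np.maximum(q,0),axis=2)+np.minimum(q.max(2),0)
    a,b=np.array([.07-.25*np.cos(.35),0,.215+.25*np.sin(.35)]),np.array([.07,0,.215])
    t=np.clip((p-a)@(b-a)/((b-a)@(b-a)),0,1); l=np.linalg.norm(p-a-t[:,None]*(b-a),axis=1)-np.where(t<.45,.013,.008)
    return np.minimum(s.min(1),l)
def fit(P,x0):
    x=np.array(x0,float)
    for r in (.06,.03,.015,.015):
        Q=P[(P[:,2]>.015)]; Q=Q[np.abs(sd(toj(Q,x)))<r]
        x=least_squares(lambda x:sd(toj(Q,x)),x,loss="soft_l1",f_scale=.003,x_scale=[.01,.01,.05]).x
    e=sd(toj(Q,x)); return x,len(Q),np.median(np.abs(e))
E
python3 - <<'E'
from h import *
A,ua=cloud("top");S,us=cloud("scene")
for n,P,U in (("top",A,ua),("scene",S,us)):
    for q in ([(363,249),(247,300),(242,215),(322,243),(300,257)] if n=="top" else [(275,290),(376,170),(336,262),(398,250)]): print(n,q,P[(U==q).all(1)].round(3))
x0=[.52,.19,.16]
for P in (A,S,np.r_[A,S]): print([np.round(k,4) for k in fit(P,x0)])
x=fit(np.r_[A,S],x0)[0]
for k in ((-108,0,280),(-30,-125,85),(-30,-225,85),(-30,-284,46),(0,0,165)): print(k,tow(k,x).round(3))
E
```

```text
top (363, 249) [[ 0.594 -0.092  0.043]]
top (247, 300) [[0.472 0.169 0.292]]
top (242, 215) [[0.659 0.19  0.223]]
top (322, 243) [[0.611 0.014 0.053]]
top (300, 257) [[0.577 0.072 0.042]]
scene (275, 290) [[ 0.619 -0.091  0.038]]
scene (376, 170) [[0.486 0.169 0.288]]
scene (336, 262) [[0.585 0.064 0.088]]
scene (398, 250) [[0.647 0.199 0.167]]
[array([0.5843, 0.1921, 0.1599]), np.int64(6629), np.float64(0.0039)]
[array([0.584 , 0.1919, 0.1657]), np.int64(6927), np.float64(0.0019)]
[array([0.5841, 0.192 , 0.1642]), np.int64(13557), np.float64(0.0026)]
(-108, 0, 280) [0.478 0.174 0.28 ]
(-30, -125, 85) [0.575 0.064 0.085]
(-30, -225, 85) [ 0.591 -0.035  0.085]
(-30, -284, 46) [ 0.601 -0.093  0.046]
(0, 0, 165) [0.584 0.192 0.165]
```

The separate fits agree to about 1 mm and 0.006 rad, and the heights match the text. Now the lever: check IK along the whole arc, approach and grasp.

```bash
cat >> h.py <<'E'
from scipy.spatial.transform import Rotation as R
X=np.array([.5841,.1920,.1642])
def pose(pj,tilt,flip=0,back=0.):
    """TCP pose with grasp point at pj (joiner mm), tool z = down, leaning by tilt about joiner y (perp. to grip), fingers close along joiner y"""
    z=np.array([-np.sin(tilt),0,-np.cos(tilt)]); y=np.array([0,1. if flip else -1.,0])
    M=R.from_euler('z',X[2]).as_matrix()@np.c_[np.cross(y,z),y,z]
    return tow(pj,X)+M[:,2]*(.019-back), R.from_matrix(M).as_euler('xyz')
def lev(q,flip=0,back=0.,r=190):
    a=.35-q; return pose((70-r*np.cos(a),0,215+r*np.sin(a)),a,flip,back)
def F(): return np.round(monitor.read_ft_force(),1)
E
python3 - <<'E'
from h import *
for f in (0,1):
    for k in [lev(q,f,b) for q,b in ((0,.11),(0,0),(.3,0),(.64,0))]+[pose((-30,-125,87),0,f,b) for b in (.1,0)]+[pose((-30,-228,87),0,f)]:
        s=kin.inverse_kinematics(*k); print(f,k[0].round(3),k[1].round(2),None if s is None else np.round(s,2))
E
```

```text
0 [0.508 0.179 0.366] [3.14 0.35 0.16] [0.19 0.24 1.29 0.01 1.96 1.6 ]
0 [0.471 0.173 0.262] [3.14 0.35 0.16] [0.19 0.19 1.54 0.01 1.76 1.6 ]
0 [0.465 0.172 0.206] [3.14 0.05 0.16] [ 0.19 -0.03  1.85  0.    1.38  1.6 ]
0 [0.479 0.175 0.142] [ 3.14 -0.29  0.16] [ 0.2  -0.2   2.15 -0.01  0.9   1.62]
0 [0.575 0.064 0.168] [3.14 0.   0.16] [-0.03  0.16  1.71 -0.    1.26  1.38]
0 [0.575 0.064 0.068] [3.14 0.   0.16] [-0.03  0.28  1.78 -0.    1.08  1.38]
0 [ 0.592 -0.038  0.068] [3.14 0.   0.16] [-0.2   0.31  1.74 -0.    1.09  1.21]
1 [0.508 0.179 0.366] [-3.14 -0.35 -2.98] [ 0.19  0.24  1.29  0.01  1.96 -1.55]
1 [0.471 0.173 0.262] [-3.14 -0.35 -2.98] [ 0.19  0.19  1.54  0.01  1.76 -1.55]
1 [0.465 0.172 0.206] [-3.14 -0.05 -2.98] [ 0.19 -0.03  1.85  0.    1.38 -1.54]
1 [0.479 0.175 0.142] [-3.14  0.29 -2.98] [ 0.2  -0.2   2.15 -0.01  0.9  -1.53]
1 [0.575 0.064 0.168] [-3.14  0.   -2.98] [-0.03  0.16  1.71 -0.    1.26 -1.76]
1 [0.575 0.064 0.068] [-3.14  0.   -2.98] [-0.03  0.28  1.78 -0.    1.08 -1.76]
1 [ 0.592 -0.038  0.068] [-3.14  0.   -2.98] [-0.2   0.31  1.74 -0.    1.09 -1.93]
```

Run:
```python
from h import *
manip.movep(*lev(0,0,.11)); print(monitor.read_time_s(),F())
A,ua=cloud("wrist","pics/w1.png")
p=toj(A,X); s=(p[:,2]>.25)&(p[:,2]<.32)&(p[:,0]<-.06)&(p[:,0]>-.16)&(abs(p[:,1])<.04)
print("bar y range mm",s.sum(),np.percentile(p[s,1],[1,50,99])*1e3,"resid",np.median(sd(p[s]))*1e3)
print(manip.move_l(lev(0)[0],feed=.1,max_force=15),F())
manip.gripper_to(.0,f_grip=50); print(monitor.read_opening(),monitor.read_grasp_force(),F(),monitor.read_time_s())
im,_=eyes.get_image("scene"); cv2.imwrite("pics/s1.png",cv2.resize(im[80:330,220:520,::-1],None,fx=2,fy=2))
```

```text
3.925 [-0.1  0.4  0.2]
bar y range mm 6094 [-12.53970854   0.29060921  13.01201061] resid -1.3791745804713624
False [0.2 0.3 0.6]
0.024704286673854388 49.16128635406494 [0.  4.4 1.5] 5.8
```

View pics/s1.png

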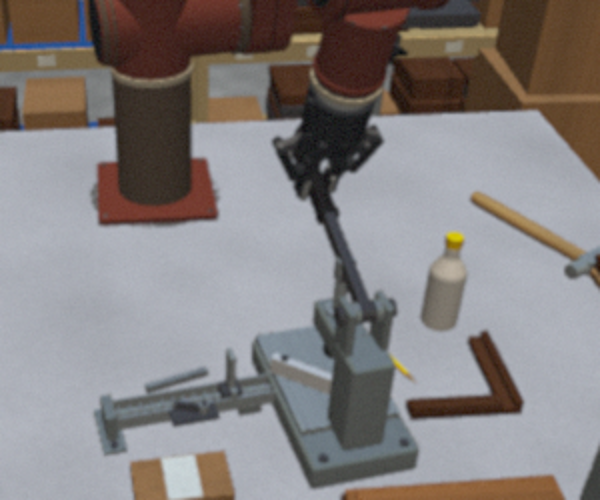

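The gripper holds the black grip at (320,185) in this crop, and the opening matches the bar. Pulling down in arc segments, then easing back up.

Run:
```python
from h import *
def go(q,feed,mf=None):
    p,o=lev(q); r=manip.move_l(p,feed=feed,rotation=o,max_force=mf)
    print(round(q,3),r,F(),"err mm",((monitor.read_eef_pos()-p)*1e3).round(1),round(monitor.read_opening(),4),round(monitor.read_time_s(),2)); return r
for q in np.linspace(0,.6,6)[1:]: 
    go(q,.07)
    if np.linalg.norm(F())>45: print("abort"); break
else:
    for q in (.615,.63,.64,.65):
        if go(q,.03,15): break
p=monitor.read_eef_pos(); print(toj(p[None],X)*1e3, monitor.read_tcp_rot())
im,_=eyes.get_image("scene"); cv2.imwrite("pics/s2.png",cv2.resize(im[80:330,220:520,::-1],None,fx=2,fy=2))
```

```text
0.12 False [-0.9  6.5  5.7] err mm [0.1 0.8 1.1] 0.0249 6.33
0.24 False [-2.6  4.5  6.7] err mm [0.  0.8 1.3] 0.0247 6.8
0.36 False [-3.7  5.6  8.3] err mm [-0.1  0.8  1.4] 0.0249 7.28
0.48 False [-6.5  4.2 10.2] err mm [-0.3  0.7  1.3] 0.0244 7.75
0.6 False [-8.5  4.8 10.5] err mm [-0.3  0.7  1.1] 0.0245 8.22
0.615 False [-9.1  5.1  9.7] err mm [-0.3  0.7  1.1] 0.0249 8.47
0.63 False [-15.6   2.4  18.9] err mm [0.1 0.8 2.4] 0.0243 8.72
0.64 False [-21.    0.1  30.3] err mm [0.3 0.8 3.7] 0.0249 8.97
0.65 False [-20.9   0.4  30.9] err mm [1.2 1.  4.5] 0.0247 9.22
[[-104.54922833    0.75697484  145.18902515]] [-3.14091437 -0.30383835  0.16486898]
```

View pics/s2.png

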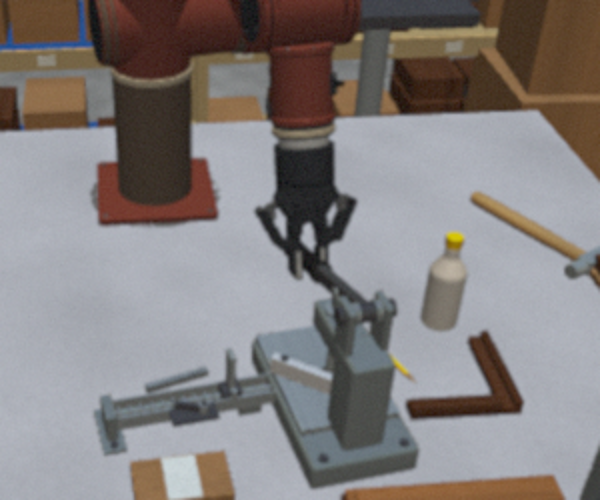

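The lever is at its stop: the force jumped from 13 to 37 N, and the grip stands at about 163 mm, where 164 was expected. In the picture the lever is down at (320,265). Easing it back.

Run:
```python
from h import *
def go(q,feed,mf=None):
    p,o=lev(q); r=manip.move_l(p,feed=feed,rotation=o,max_force=mf)
    print(round(q,3),r,F(),round(monitor.read_opening(),4),round(monitor.read_time_s(),2)); return r
for q in np.linspace(.6,.04,8): go(q,.03)
for q in (.02,.005,-.008,-.02,-.03):
    go(q,.02)
    if F()[2]<-3: break
manip.hold(.3); print(F())
```

```text
0.6 False [-4.5  4.5 12.2] 0.0244 9.74
0.52 False [-2.4  4.5 11.1] 0.0245 10.4
0.44 False [-0.6  5.   9.6] 0.0245 11.06
0.36 False [2.  6.2 8.5] 0.0252 11.72
0.28 False [4.3 5.2 6.7] 0.0245 12.38
0.2 False [5.7 6.8 5.5] 0.0246 13.03
0.12 False [8.3 6.  3. ] 0.0245 13.69
0.04 False [8.6 7.2 1.7] 0.0242 14.35
0.02 False [ 9.1  6.5 -0.2] 0.0245 14.69
0.005 False [  7.9   7.2 -10.7] 0.0247 14.98
[  9.    6.8 -11.4]
```

The lever is back at its rest stop, since the force has reversed. Release, back off and measure the thumb plate with the wrist camera.

Run:
```python
from h import *
manip.gripper_to(.07); p,o=lev(0,0,.12); manip.move_l(p,feed=.15); print(F())
manip.movep(*pose((-30,-125,87),0,0,.27))
P,_=cloud("top"); p=toj(P,X); s=(p[:,2]>.25)&(p[:,0]<-.06)&(p[:,0]>-.17)&(abs(p[:,1])<.03); print("lever resid at rest mm",s.sum(),np.median(sd(p[s]))*1e3)
manip.gripper_to(.035); manip.move_l(pose((-30,-125,87),0,0,.13)[0],feed=.2)
for c in ("wrist","scene"):
    P,_=cloud(c,f"pics/{c}3.png"); p=toj(P,X)*1e3
    s=(p[:,2]>75)&(p[:,2]<108)&(abs(p[:,0]+30)<30)&(abs(p[:,1]+125)<30)
    print(c,s.sum(),np.percentile(p[s],[3,50,97],axis=0).round(1).tolist() if s.sum() else "")
print(monitor.read_time_s(),F())
```

```text
[-0.   0.5 -0.6]
lever resid at rest mm 70 -1.5504738336381387
wrist 423 [[-43.0, -128.9, 79.2], [-30.0, -125.3, 98.2], [-21.3, -121.8, 99.9]]
scene 50 [[-40.3, -129.3, 76.1], [-24.8, -127.2, 90.5], [-17.5, -123.0, 99.2]]
18.775 [-1.   0.6  0.4]
```

View pics/wrist3.png

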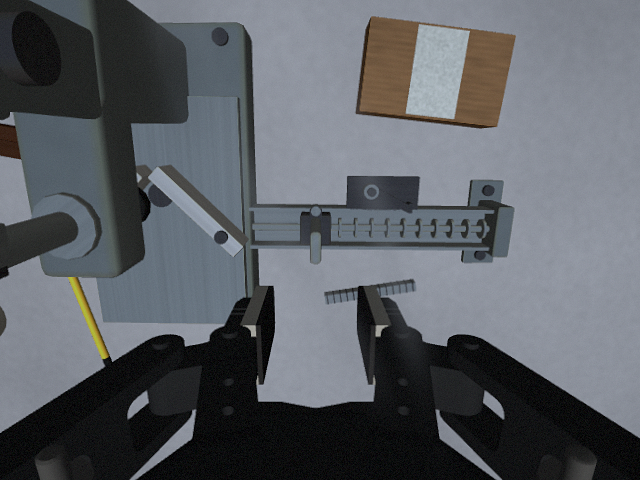

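The thumb plate is at (315,240), midway between the pads, and measures x -31, y -125, top 100 mm, as expected. The lever is at rest. Grasp and push back.

Run:
```python
from h import *
print(manip.move_l(pose((-31,-125.3,87),0)[0],feed=.1,max_force=12),F())
manip.gripper_to(0,f_grip=60); print("open",monitor.read_opening(),monitor.read_grasp_force(),F(),monitor.read_time_s())
def go(s,feed,mf=None):
    r=manip.move_l(pose((-31,-125.3-s,87),0)[0],feed=feed,max_force=mf); f=R.from_euler('z',-X[2]).apply(monitor.read_ft_force())
    y=toj(monitor.read_eef_pos()[None],X)[0,1]*1e3
    print(s,r,"y",round(y,1),"F joiner",f.round(1),round(monitor.read_opening(),4),round(monitor.read_time_s(),2)); return r,f
if monitor.read_opening()<.012:
    for s in (20,40,60,75,85,92,97): go(s,.05)
    for s in (99,100.5,102,103):
        if go(s,.02,25)[1][1]>22: break
    manip.hold(.3)
im,_=eyes.get_image("wrist"); cv2.imwrite("pics/w4.png",im[:,:,::-1])
P,_=cloud("scene","pics/s4.png"); p=toj(P,X)*1e3
im=cv2.imread("pics/s4.png"); cv2.imwrite("pics/s4c.png",cv2.resize(im[150:330,240:460],None,fx=3,fy=3))
```

```text
False [-0.8  0.9  0.3]
open 0.007178510048537428 59.19538199901581 [-1.   1.2  4.6] 20.575
20 False y -144.4 F joiner [-1.9  5.2  7.1] 0.0069 21.12
40 False y -164.1 F joiner [-2.   8.   7.3] 0.0068 21.68
60 False y -183.8 F joiner [-3.7  8.4  7.9] 0.0067 22.23
75 False y -198.2 F joiner [-3.4  8.9  9.5] 0.007 22.68
85 False y -208.4 F joiner [-4.1  9.8  9.2] 0.007 23.02
92 False y -215.3 F joiner [-3.7 10.2  9.7] 0.0074 23.32
97 False y -220.2 F joiner [-5.1 10.1 10.1] 0.0072 23.57
99 False y -222.0 F joiner [-4.6 10.5 10.4] 0.0071 23.82
100.5 False y -223.5 F joiner [-5.1  9.8 10.7] 0.0071 24.07
102 False y -224.9 F joiner [-4.5 11.1 10.2] 0.0071 24.32
103 False y -225.4 F joiner [-4.5 12.8 11.2] 0.0071 24.57
```

View pics/w4.png

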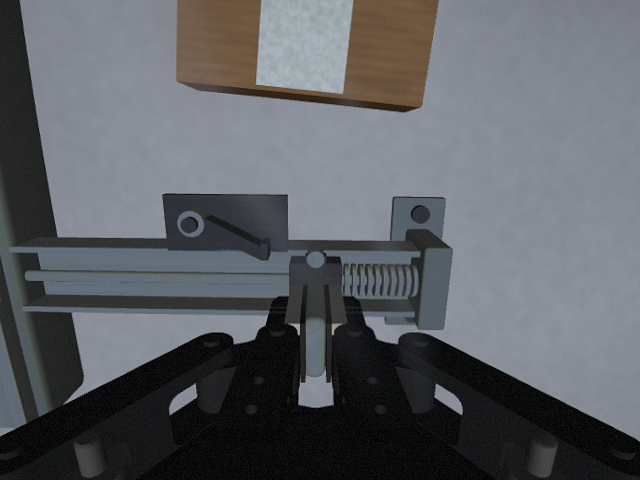

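View pics/s4c.png

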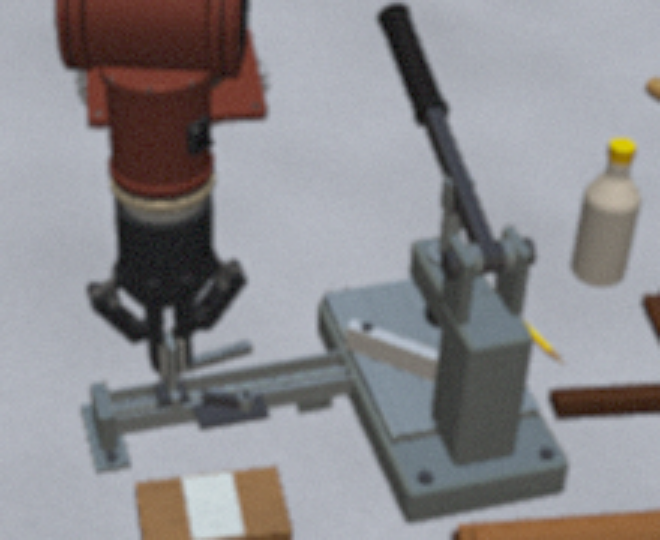

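The wrist picture shows the pin (316,260) well past the dropped-in catch tip (265,248). The scene picture shows the lever up. The force is only starting to rise, so I'll push a few more small steps to confirm the end stop.

Run:
```python
from h import *
for s in (104,105,106,107):
    manip.move_l(pose((-31,-125.3-s,87),0)[0],feed=.02); manip.hold(.2)
    f=R.from_euler('z',-X[2]).apply(monitor.read_ft_force())
    print(s,toj(monitor.read_eef_pos()[None],X).round(4),f.round(1),round(monitor.read_opening(),4),monitor.read_grasp_force(),round(monitor.read_time_s(),2))
    if f[1]>22: break
```

```text
104 [[-0.0315 -0.2254  0.0687]] [-4.3 15.7 12.8] 0.0066 60.52508354187012 25.42
105 [[-0.0315 -0.2255  0.0687]] [-4.2 19.6 12.9] 0.0071 60.70715010166168 25.87
106 [[-0.0315 -0.2256  0.0687]] [-4.9 22.5 12.8] 0.0069 60.89097261428833 26.32
```

The end stop is reached: the position holds at -225.5 mm while the force rises. Handing in while still holding the follower.

```bash
python3 -c "
from plant import manip
print(manip.job_done())"
```

```text
the job is handed in; nothing more can be done
None
```

I pulled the lever down to its stop and eased it slowly back up to rest, then pushed the follower past its catch to the end stop; the gripper was still holding it there, clear of the catch, when I handed the job in at about 26 s.

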